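# Light the test box and hold its spring lid at 50 degrees

## Task

Get the grey test box ready for a look inside: first slide the small round lamp along the bench, without lifting or tipping it, until its base sits wholly on the green disc, then raise the box's sprung metal lid (a red handle sticks out in front of it) to 50 degrees (the green stretch of the white quadrant, 5 degrees either way), so that its polished underside throws the light in. The lid falls shut if let go, so finish while still holding it there with the gripper, steady and propped by nothing else, and leave the cleaner bottle, the meter and the parts bin where they are.

Things in the scene. Friction and masses are not known exactly. Their poses are not given: they have to be found in the camera images.
- test_box: grey open-topped box, fixed to the bench, 160 (its x) by 220 (its y) by 70 mm high; origin at the centre of its underside, x axis from the handle side to the hinge side. A white quadrant with a green stretch from 45 to 55 degrees stands on its +y side, 124 mm from its middle (only painted tin: not in the way)
- lid (a joint): angle of the lid in rad: 0 shut (level), growing as its handle side rises; stop at 1.4. Hinged along the box's +x top edge. Aluminium sheet 160 by 220 by 4 mm, 0.25 to 0.5 kg; weight and a light spring pull it shut at every angle, about 2 to 5 N of lift at the handle holds it
- lid_hinge (a point): a point on the hinge line, halfway along it, 70.5 mm above the bench; the line runs along the box's y axis
- lid_handle (a point): centre of the red handle: a barrel 18 mm in diameter and 32 mm long lying parallel to the hinge line, 40 mm out in front of the lid's free edge (its two flat ends can be pinched, and it may turn between the fingers), on a dark neck 12 mm wide and 6 mm thick. 200 mm from the hinge line and 3 mm above the lid's underside; 73.5 mm above the bench when shut
- lamp_mid (a point): centre of the loose lamp, halfway up, 32 mm above its underside: dark round steel base 80 mm in diameter and 24 mm high, aluminium neck 40 mm in diameter above it, white dome 44 mm wide on top, 65 mm high in all, 0.28 to 0.56 kg, base-heavy; its axis is z
- spot_center (a point): centre of the green disc painted on the bench, 110 mm in diameter and flat: the place for the lamp
- cleaner: bystander: standing white bottle with a blue label, 50 mm in diameter, 130 mm high, loose; origin at the centre of its underside
- meter: bystander: yellow hand meter lying flat, 150 (x) by 75 by 34 mm, knob up to 45 mm, loose; origin at the centre of its underside
- parts_bin: bystander: yellow open bin with small metal parts, 130 (x) by 90 by 55 mm, loose; origin at the centre of its underside
There are look-alikes about, which are no part of the job. What is meant by the part that bears lamp_mid is not orange or pink, and is the larger of those in its own colour.

How it is judged:
On the way, in this order (a step that is already met when the one before it is completed fails the run):
1. the lamp stands at rest wholly on the green disc while the lid is still shut (horizontal distance between lamp_mid and spot_center below 0.015 m and angle between lamp_mid's own z axis and vertical below 0.1 rad and height (world z) of lamp_mid below 0.037 m and linear speed of lamp below 0.02 m/s and value of joint lid below 0.1 rad), for 0.2 s.
2. the lid is held at 50 degrees (value of joint lid between 0.785 and 0.96 rad), for 0.2 s.
At the end, for the whole second after the job is handed in: The lid stands still between 45 and 55 degrees, carried by the gripper and touched by nothing else; the lamp stands upright on the bench at rest within 15 mm of the disc's centre (base wholly on the disc); the bystanders are within 30 mm of their starting places (all of step 2 and horizontal distance between lamp_mid and spot_center below 0.015 m and angle between lamp_mid's own z axis and vertical below 0.1 rad and height (world z) of lamp_mid below 0.037 m and velocity of joint lid between -0.1 and 0.1 rad/s and (contact force between lid and the fingers above 0.3 N or contact force between lid and the arm above 0.3 N) and linear speed of lamp below 0.02 m/s and contact force between lid and cleaner below 0.2 N and contact force between lid and meter below 0.2 N and contact force between lid and parts_bin below 0.2 N and contact force between lid and lamp below 0.2 N); the arm keeps its last pose, push and grip.
It fails at once if the lamp was lifted off the bench or tipped (height (world z) of lamp_mid above 0.045 m or angle between lamp_mid's own z axis and vertical above 0.35 rad).
It fails at once if the cleaner bottle, meter or parts bin was moved or knocked over (distance of any of cleaner, meter, parts_bin from where it was at the start of the episode above 0.03 m or angle between cleaner's own z axis and vertical above 0.4 rad).
It also fails if it takes over 64 s, if anything falls off the work surface, if the arm or the gripper's body presses on something with over 40 N, if the wrist force passes 120 N, or if a joint passes its speed limit or range.

## Robot

A 6-joint arm with a two-finger parallel gripper is mounted at the origin on the work surface. World frame = base frame: x ahead of the robot, y to its left, z up, the work surface at z = 0. Lengths are in m, angles in rad, forces in N, time in s.
With the tool pointing down it reaches from about 0.4 to 0.825 m from the base axis. Payload 7 kg.
Tool frame: the origin (TCP) lies on the centre line of the jaws, within the pads' length; the fingertips stand 17 mm ahead of it and the grasp point (between the pads) lies 2 mm behind it; z points along the fingers, y is the direction in which the jaws open and shut (so a half turn about z gives the same grasp; the last joint's range is limited). The gripper opens to 85 mm and grips with 20 to 120 N. Pads are 22 mm wide; open, the fingers measure 114 mm over their backs; the gripper's body (76 mm by 85 mm) begins 54 mm behind the grasp point. The pads swing forward as they close: fully open they stand 13 mm farther back than shut.
Start: joints at [1.411, 0.359, 0.012, 0, -1.224, -0.288], TCP at [0.292, 0.608, 0.248] pointing down, gripper open.
Joint ranges: [-3.07, 3.07], [-1.43, 2.12], [-1.02, 1.25], [-3.03, 1.67], [-3.05, -0], [-3.03, 3.03]. Speed limits (rad/s): [2.39, 2.39, 3.01, 3.14, 3.14, 3.14].

## Interface

Orientations are given as a unit quaternion [x, y, z, w].
In Python, from rig import arm gives the robot as it stands. Calls block until the motion is done:
- arm.goto(position, orientation): joint-space move of the TCP to a pose.
- arm.move_straight(position, rot=None, velocity=0.15, contact_N=None): straight line of the TCP; rot=None keeps the orientation; velocity is the mean speed in m/s. With contact_N (N) it stops when the force on the tool has changed by that much, and returns True; else False.
- arm.set_joints(angles): joint-space move.
- arm.grip(opening, force=None): finger opening in m; force is the grip in N (None keeps the last); returns when the fingers have stopped.
- arm.hold(seconds).
- arm.solve_ik(position, orientation): joint angles nearest the present ones, or None.
- arm.read_state(): the state.
- arm.snapshot(name): name is "scene" or "top" or "wrist"; returns (picture, depth): 480x640x3 uint8, blue, green, red; 480x640 float32, m along the optical axis (not along the pixel's ray), 0 where there is no reading.
- arm.calibration(name): a dict with "intrinsics" (3x3 intrinsics, pixels), "pose" (4x4, takes a point from camera to world coordinates). Camera axes: x right, y up, looking along -z (the intrinsics and any distortion apply to the point x, -y, -z); pixel columns grow to the right and rows downward; lengths in m; the calibration is good to about 2 mm. A picture is of the moment at which its call begins: read the wrist's pose just before it. calibration takes no time and is no camera call; for the wrist camera it gives the pose at the moment of the call.
A pose or a line that the arm cannot do raises arm.IKError and nothing moves.
- arm.job_done(): hands the job in, once; it reports no verdict.
The state is a dict: "clock": time; "joint_positions": joint angles; "dq": joint speeds; "joint_efforts": joint torques, N m; "eef_pos": TCP position; "tool_rot": TCP orientation; "ft_force": force on the tool from outside, world axes, zero at the start; "moment": the same for the moment, N m; "finger_gap": finger opening in m.
Only numpy, scipy, OpenCV 4.12 (cv2) and the standard library are available. Lean on these libraries where they do the work, as an engineer would, in place of code of your own. Each camera call takes 0.05 s, during which the arm holds its last target.

## Working session

There is one attempt and no reset: what is moved stays moved. The work goes in short steps, each a Python script; the robot and the scene stay as the last script left them, time stands still between calls to the robot, and variables do not carry over. Pictures are saved under pics/ and viewed, and the job is handed in when it is done.

```bash
mkdir -p pics; ls; python3 - <<'E'
from rig import arm
import cv2,numpy as np
for n in("scene","top","wrist"):
    c=arm.calibration(n); p,d=arm.snapshot(n)
    cv2.imwrite(f"pics/{n}0.png",p); np.savez(f"pics/{n}0.npz",p=p,d=d,K=c["intrinsics"],T=c["pose"]); print(n,[k for k in c],np.round(c["intrinsics"],1).tolist(),np.round(c["pose"],3).tolist(),{k:c[k] for k in c if k not in("intrinsics","pose")},(d>0).mean())
print(arm.read_state())
E
```

```text
pics
scene ['intrinsics', 'pose'] [[587.1, 0.0, 309.1], [0.0, 587.1, 240.7], [0.0, 0.0, 1.0]] [[0.831, -0.34, 0.44, 0.99], [0.556, 0.536, -0.635, -0.758], [-0.02, 0.772, 0.635, 0.78], [0.0, 0.0, 0.0, 1.0]] {} 0.996015625
top ['intrinsics', 'pose'] [[571.5, 0.0, 323.8], [0.0, 571.5, 239.9], [0.0, 0.0, 1.0]] [[0.026, 0.987, -0.159, 0.274], [-0.999, 0.03, 0.027, -0.047], [0.032, 0.158, 0.987, 1.256], [0.0, 0.0, 0.0, 1.0]] {} 0.9957877604166666
wrist ['intrinsics', 'pose'] [[385.8, 0.0, 317.9], [0.0, 385.8, 241.5], [0.0, 0.0, 1.0]] [[-0.432, 0.865, 0.254, 0.357], [-0.902, -0.415, -0.121, 0.578], [0.0, -0.282, 0.96, 0.374], [0.0, 0.0, 0.0, 1.0]] {} 0.9961555989583334
{'clock': 0.15, 'joint_positions': array([ 1.41106485e+00,  3.59229610e-01,  1.12952664e-02, -2.48175753e-04,
       -1.22407776e+00, -2.88099783e-01]), 'dq': array([ 8.49293107e-04, -6.54779231e-04,  3.39174278e-03,  6.92481876e-04,
        5.10429997e-06,  1.36120965e-04]), 'joint_efforts': array([-4.23380980e-04, -5.83877242e+01,  2.93651783e+01,  6.94044515e+00,
       -4.25803737e-03,  3.22017613e-06]), 'eef_pos': array([0.29216226, 0.60813785, 0.24758665]), 'tool_rot': array([ 9.75025898e-01, -2.22090332e-01, -7.74479045e-05,  6.14119359e-04]), 'ft_force': array([-0.00121394, -0.93917261, -0.06605868]), 'moment': array([-0.02524964, -0.04019482,  0.00745387]), 'finger_gap': 0.08541858919255911}
```

View pics/scene0.png

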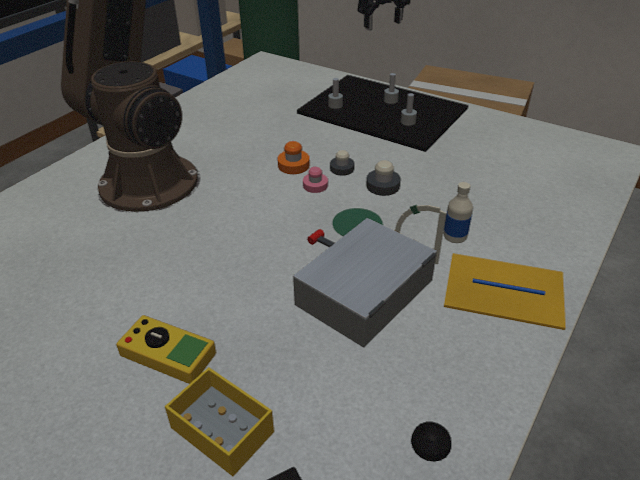

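View pics/top0.png

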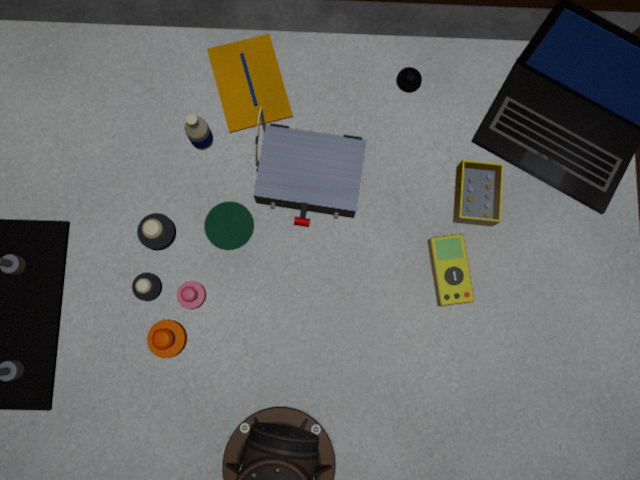

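View pics/wrist0.png

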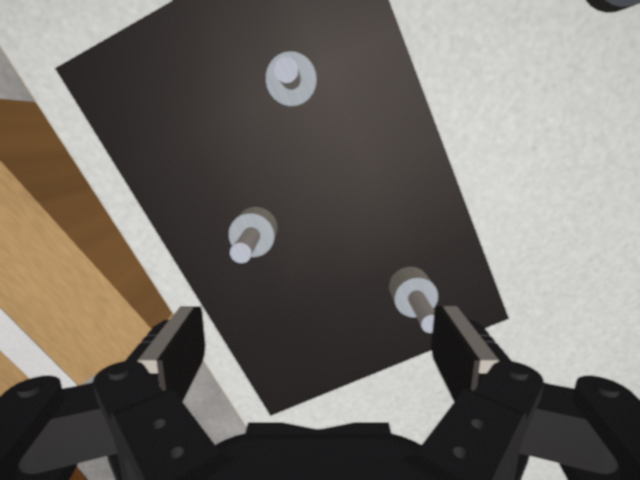

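The top view shows the large dark lamp at (157,231), with a smaller twin at (147,286). The green disc is at (229,225), the red handle at (302,221), and the lid spans about (255–365, 127–215). The bottle stands at (198,132), the meter at (452,270) and the bin at (480,193). Next I'll measure these.

```bash
cat > h.py <<'E'
import numpy as np,cv2
def load(f):
    z=np.load(f); return z["p"],z["d"],z["K"],z["T"]
def ray(uv,K,T,z):
    uv=np.atleast_2d(uv).astype(float)
    d=np.c_[(uv[:,0]-K[0,2])/K[0,0],-(uv[:,1]-K[1,2])/K[1,1],-np.ones(len(uv))]@T[:3,:3].T
    o=T[:3,3]; return o+d*((z-o[2])/d[:,2])[:,None]
def cloud(d,K,T):
    v,u=np.mgrid[:480,:640]
    c=np.stack([(u-K[0,2])/K[0,0]*d,-(v-K[1,2])/K[1,1]*d,-d],-1)
    return c@T[:3,:3].T+T[:3,3]
def hsv(p): return cv2.cvtColor(p,cv2.COLOR_BGR2HSV)
def blob(m,near):
    n,l,s,c=cv2.connectedComponentsWithStats(m.astype(np.uint8))
    i=1+min(range(n-1),key=lambda i:np.hypot(*(c[i+1]-near))+1e3*(s[i+1,4]<25))
    return l==i,s[i],c[i]
def cont(m):
    cs,_=cv2.findContours(m.astype(np.uint8),cv2.RETR_EXTERNAL,cv2.CHAIN_APPROX_NONE)
    return max(cs,key=len)[:,0,:]
def circ(P):
    A=np.c_[2*P[:,:2],np.ones(len(P))]; s=np.linalg.lstsq(A,(P[:,:2]**2).sum(1),rcond=None)[0]
    return s[:2],np.sqrt(s[2]+s[:2]@s[:2])
E
python3 - <<'E'
from h import *
np.set_printoptions(precision=4,suppress=True)
for n,sp,la,ha in(("top",(229,225),(157,231),(302,221)),("scene",(357,222),(384,175),(317,237))):
    p,d,K,T=load(f"pics/{n}0.npz"); H=hsv(p); h,s,v=H[...,0],H[...,1],H[...,2]
    m,st,c=blob((h>65)&(h<95)&(s>90)&(v>30),sp); C=cont(m)
    print(n,"disc",st,c,circ(ray(C,K,T,0)))
    m,st,c=blob(((h<8)|(h>172))&(s>150)&(v>60),ha)
    P=ray(c,K,T,.0735); C=cloud(d,K,T); print("handle",st,c,P, np.median(C[m],0))
    print("lamp hsv",H[la[1],la[0]])
    bl=(C[...,2]>.016)&(C[...,2]<.032)
    m=np.zeros((480,640),bool); m[la[1]-25:la[1]+25,la[0]-25:la[0]+25]=1
    m=m&(v<75); m,st,c=blob(m,la); print("base",st,c)
    m2=cont(m); print("  hull circ at z.012",circ(ray(m2,K,T,.012)),"z.024",circ(ray(m2,K,T,.024)))
    Q=C[m]; print("  cloud z",np.percentile(Q[:,2],[5,25,50,75,95]), "top ring",circ(Q[(Q[:,2]>.02)&(Q[:,2]<.028)]),np.mean((np.percentile(Q[:,:2],[1,99],axis=0)),0))
E
```

```text
top disc [ 205  202   49   48 1807] [228.7831 225.3376] (array([0.5028, 0.1308]), np.float64(0.05265791452638441))
handle [295 217  15  10 111] [301.6036 221.2072] [[ 0.5027 -0.0316  0.0735]] [ 0.5011 -0.0323  0.0814]
lamp hsv [ 22  45 142]
base [138 213  38  37 784] [158.4069 232.8571]
  hull circ at z.012 (array([0.4819, 0.2859]), np.float64(0.04019383547694641)) z.024 (array([0.4799, 0.2827]), np.float64(0.03980608619097668))
  cloud z [0.0107 0.0225 0.0247 0.027  0.0439] top ring (array([0.4823, 0.2866]), np.float64(0.032022450762546575)) [0.4804 0.284 ]
scene disc [333 209  49  26 667] [351.9325 219.3358] (array([0.4964, 0.1314]), np.float64(0.04389547327745111))
handle [308 230  16  14 118] [315.0254 236.2203] [[ 0.5022 -0.0343  0.0735]] [ 0.5052 -0.04    0.0779]
lamp hsv [20 23 68]
base [366 170  34  26 676] [382.7382 183.0385]
  hull circ at z.012 (array([0.4839, 0.2792]), np.float64(0.04529720773374204)) z.024 (array([0.4918, 0.263 ]), np.float64(0.04458956596794411))
  cloud z [0.0024 0.0149 0.0222 0.0247 0.0403] top ring (array([0.4837, 0.2804]), np.float64(0.03021702193688164)) [0.4848 0.2766]
```

```bash
python3 - <<'E'
from h import *
p,d,K,T=load("pics/top0.npz")
cv2.imwrite("pics/boxcrop.png",cv2.resize(p[90:250,130:380],None,fx=3,fy=3,interpolation=cv2.INTER_CUBIC))
C=cloud(d,K,T)
# lid: flat at z~.0725
m=(abs(C[...,2]-.0725)<.008); n,st,c=blob(m,(310,165)); print(st,c)
q=C[n]; print(np.median(q[:,2]))
r=cv2.minAreaRect((q[:,:2]*1000).astype(np.float32)); print(r)
cv2.imwrite("pics/lidmask.png",n.astype(np.uint8)*255)
E
```

```text
[ 253  121  113  101 7606] [309.40060479 167.62437549]
0.07518866337162944
((604.9644165039062, -40.750762939453125), (225.27999877929688, 204.1369171142578), 82.89259338378906)
```

View pics/boxcrop.png

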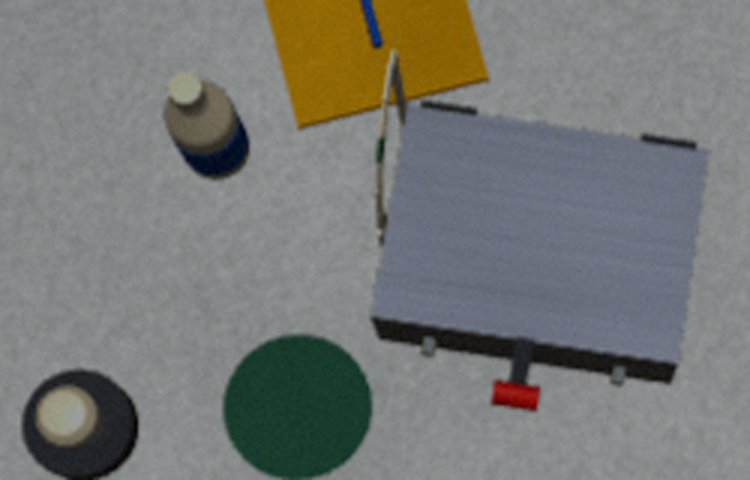

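```bash
python3 - <<'E'
from h import *
np.set_printoptions(precision=4,suppress=True)
p,d,K,T=load("pics/top0.npz")
g=cv2.cvtColor(p,cv2.COLOR_BGR2GRAY)
c=np.float32([[404,107],[708,150],[679,357],[373,318]])/3+[130-.33,90-.33]
P=ray(c,K,T,.0745); print(P)
P=P[:,:2]
for i in range(4): 
    e=P[(i+1)%4]-P[i]; print(np.linalg.norm(e),np.degrees(np.arctan2(e[1],e[0])))
cen=P.mean(0); print("cen",cen)
# least-squares yaw
L=np.array([[.08,.11],[.08,-.11],[-.08,-.11],[-.08,.11]])
q=P-cen; yaw=np.arctan2((L[:,0]*q[:,1]-L[:,1]*q[:,0]).sum(),(L*q).sum()); print("yaw",np.degrees(yaw))
u=np.array([np.cos(yaw),np.sin(yaw)]); print("handle pred",cen-.12*u,"hinge",cen+.08*u)
# lamp dome
H=hsv(p);m,st,cc=blob((H[...,2]>115)&(H[...,1]>25),(152,228));print(st,cc,ray(cc,K,T,.055))
p,d,K,T=load("pics/scene0.npz");H=hsv(p)
crop=p[100:340,270:520];cv2.imwrite("pics/sc.png",cv2.resize(crop,None,fx=3,fy=2.5))
E
```

```text
[[ 0.7104  0.0554  0.0745]
 [ 0.6862 -0.1641  0.0745]
 [ 0.5332 -0.1458  0.0745]
 [ 0.5542  0.0706  0.0745]]
0.22085160919371416 -96.28636615343792
0.1541003046532928 173.15190039343116
0.2173740482666676 84.44973833729435
0.15689807683625415 -5.561573754831437
cen [ 0.621 -0.046]
yaw -6.015807125148162
handle pred [ 0.5016 -0.0334] hinge [ 0.7005 -0.0544]
[143 220  18  16 199] [150.9749 227.201 ] [[0.4832 0.2866 0.055 ]]
```

View pics/sc.png

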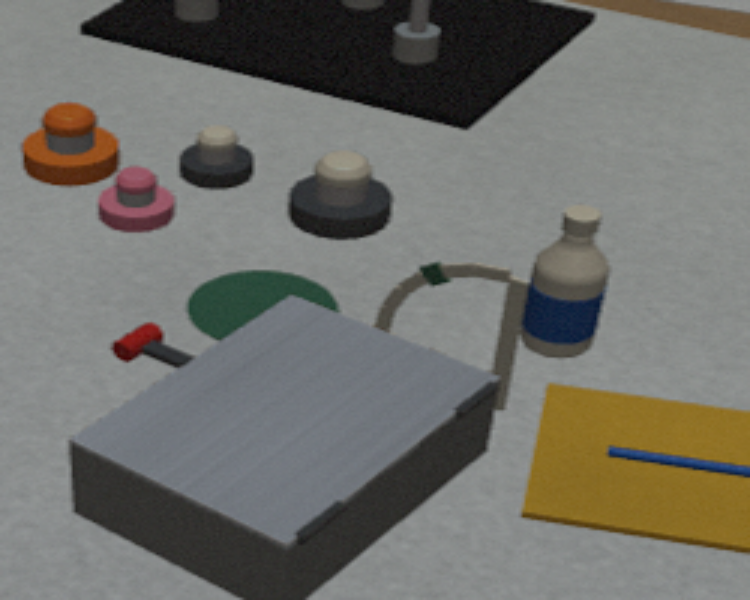

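```bash
cat >> h.py <<'E'
def quat(phi):
    a=np.radians(phi)/2; return np.array([np.cos(a),np.sin(a),0,0])
E
python3 - <<'E'
from rig import arm
from h import *
np.set_printoptions(precision=3,suppress=True)
for phi in(-90,90): print(phi,arm.solve_ik([.482,.285,.15],quat(phi)),arm.solve_ik([.503,.131,.046],quat(phi)))
for phi in(-6,174): print(phi,arm.solve_ik([.502,-.033,.0735],quat(phi)))
arm.goto([.482,.285,.20],quat(-90))
c=arm.calibration("wrist");p,d=arm.snapshot("wrist");cv2.imwrite("pics/w1.png",p);np.savez("pics/w1.npz",p=p,d=d,K=c["intrinsics"],T=c["pose"])
s=arm.read_state();print(s["clock"],s["eef_pos"],s["joint_positions"])
E
```

```text
-90 [ 0.884  0.256 -0.377  0.    -0.937 -0.884] [ 0.633  0.334 -0.572  0.    -0.665 -0.633]
90 [ 0.884  0.256 -0.377  0.    -0.937  2.258] [ 0.633  0.334 -0.572  0.    -0.665  2.509]
-6 [ 0.326  0.269 -0.583  0.    -0.719  1.141]
174 [ 0.326  0.269 -0.583 -0.    -0.719 -2.001]
1.6083 [0.482 0.286 0.2  ] [ 0.885  0.208 -0.313  0.    -1.049 -0.883]
```

View pics/w1.png

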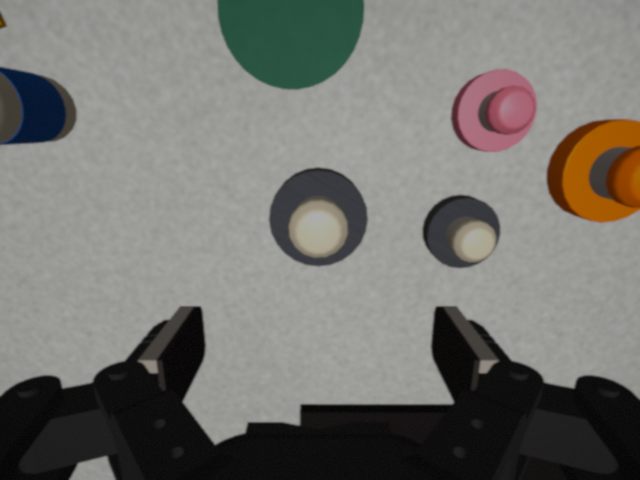

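The wrist view shows the lamp base at about (319,217) and its dome at (318,228). The twin at (462,232) is clear of the finger's path. I'll refine the lamp position and grip it.

```bash
python3 - <<'E'
from rig import arm
from h import *
np.set_printoptions(precision=4,suppress=True)
p,d,K,T=load("pics/w1.npz");H=hsv(p);v=H[...,2]
m=(v<95)|((H[...,1]>30)&(v>100)&(H[...,0]<30)); m[:160]=0;m[280:]=0
m,st,c=blob(m,(319,217));C=cont(m)
print(st,circ(ray(C,K,T,.012)),circ(ray(C,K,T,.024)))
m,st,c=blob((v>120)&(H[...,1]>25)&(H[...,0]<40),(318,228));print(st,c,ray(c,K,T,.052),ray(c,K,T,.06))
E
```

```text
[ 270  168   97   98 6604] (array([0.4822, 0.2878]), np.float64(0.04061064288121219)) (array([0.4822, 0.285 ]), np.float64(0.0390612487833605))
[ 289  201   58   56 2023] [318.1167 229.5872] [[0.482  0.2869 0.052 ]] [[0.482  0.2848 0.06  ]]
```

```bash
python3 - <<'E'
from rig import arm
from h import *
np.set_printoptions(precision=4,suppress=True)
arm.move_straight([.482,.286,.10],velocity=.12)
print(arm.move_straight([.482,.286,.048],velocity=.06,contact_N=4))
arm.grip(.030,20)
s=arm.read_state();print(s["clock"],s["eef_pos"],s["finger_gap"],s["ft_force"])
c=arm.calibration("wrist");p,d=arm.snapshot("wrist");cv2.imwrite("pics/w2.png",p)
E
```

```text
False
4.075 [0.4822 0.2861 0.0485] 0.04244296417251682 [-0.9531 -1.7261  4.6084]
```

View pics/w2.png

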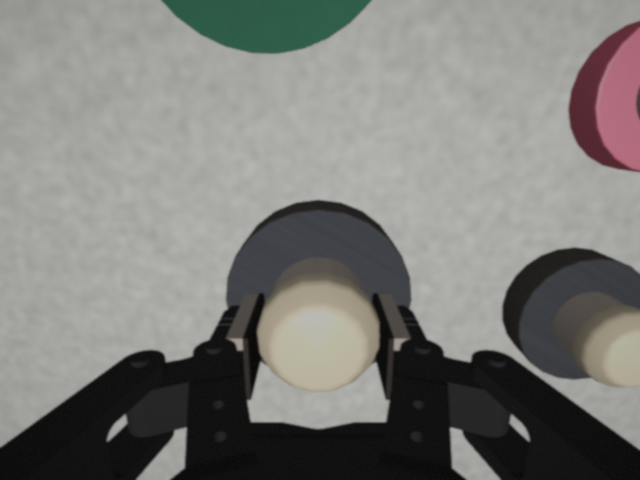

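The jaws hold the lamp upright: the dome sits between the pads at (318,330) with a 42 mm gap. Now I'll slide it.

```bash
python3 - <<'E'
from rig import arm
from h import *
np.set_printoptions(precision=4,suppress=True)
arm.move_straight([.492,.21,.048],velocity=.05)
s=arm.read_state();print(s["clock"],s["eef_pos"],s["finger_gap"],s["ft_force"])
arm.move_straight([.503,.131,.048],velocity=.05)
arm.hold(.2)
s=arm.read_state();print(s["clock"],s["eef_pos"],s["finger_gap"],s["ft_force"])
p,d=arm.snapshot("wrist");cv2.imwrite("pics/w3.png",p)
E
```

```text
5.8083 [0.4927 0.2103 0.0485] 0.04281922159167983 [-0.5405  4.6533  4.6726]
7.75 [0.5037 0.1313 0.0485] 0.04265277231551718 [0.2332 4.5673 5.5562]
```

View pics/w3.png

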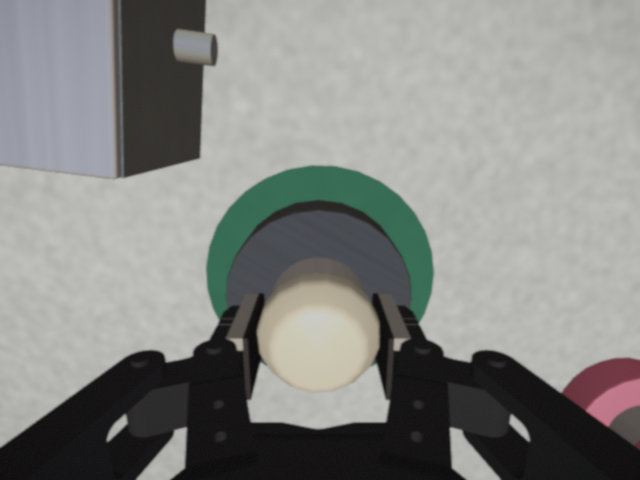

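The lamp base, around (318,290), lies within the green ring, which spans columns 207–433. I'll release it, retreat upward and check.

```bash
python3 - <<'E'
from rig import arm
from h import *
np.set_printoptions(precision=4,suppress=True)
arm.grip(.075)
arm.move_straight([.503,.131,.20],velocity=.12)
c=arm.calibration("wrist");p,d=arm.snapshot("wrist");cv2.imwrite("pics/w4.png",p);K,T=c["intrinsics"],c["pose"];H=hsv(p)
np.savez("pics/w4.npz",p=p,d=d,K=K,T=T)
h,s,v=H[...,0],H[...,1],H[...,2]
g=(h>65)&(h<95)&(s>90)&(v>30)
m,st,cc=blob(g,(320,200));C=cont(m);print("disc",st,circ(ray(C,K,T,0)))
m,st,cc=blob((v>120)&(s>25)&(h<40),(318,228));print("dome",st,cc,ray(cc,K,T,.052),ray(cc,K,T,.06))
print(arm.read_state()["clock"])
E
```

```text
disc [ 255  151  125  122 4348] (array([0.503 , 0.1313]), np.float64(0.0533589750573298))
dome [ 288  201   58   57 2097] [316.6104 230.7396] [[0.5034 0.1322 0.052 ]] [[0.5034 0.1301 0.06  ]]
9.6833
```

View pics/w4.png

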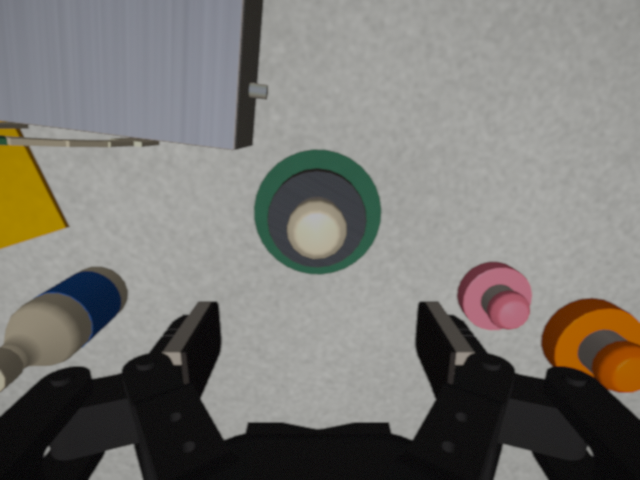

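The lamp is centred on the disc, with the base at about (317,217) and the disc at about (317,211), within 2 mm. Next is the handle.

```bash
python3 - <<'E'
from rig import arm
from h import *
np.set_printoptions(precision=4,suppress=True)
arm.goto([.502,-.033,.20],quat(-6))
c=arm.calibration("wrist");p,d=arm.snapshot("wrist");cv2.imwrite("pics/w5.png",p);K,T=c["intrinsics"],c["pose"];H=hsv(p)
h,s,v=H[...,0],H[...,1],H[...,2]
m,st,cc=blob(((h<8)|(h>172))&(s>150)&(v>60),(320,240));print("handle",st,cc,ray(cc,K,T,.0755))
r=cv2.minAreaRect(cont(m));print(r);b=cv2.boxPoints(r);print(ray(b,K,T,.0755))
print(arm.read_state()["clock"])
E
```

```text
handle [ 294  226   46   24 1049] [316.4681 237.6463] [[ 0.5029 -0.0311  0.0755]]
((316.5, 237.5), (23.0, 45.0), 90.0)
[[ 0.5125 -0.017   0.0755]
 [ 0.5094 -0.0469  0.0755]
 [ 0.4933 -0.0455  0.0755]
 [ 0.4965 -0.015   0.0755]]
11.2917
```

View pics/w5.png

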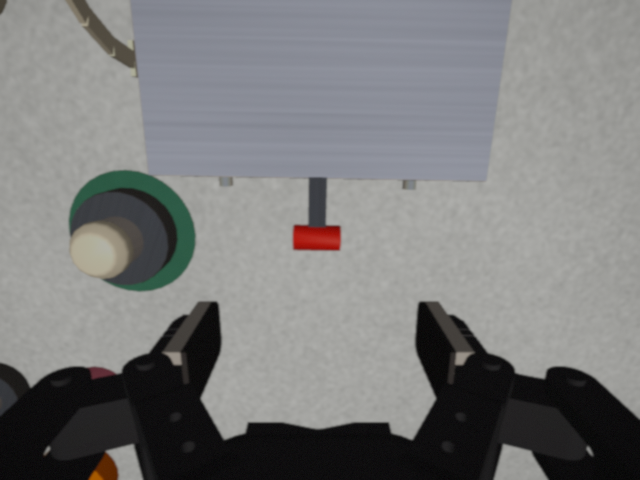

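The handle is at (316,238), square to the jaws; the lamp is clear on the left at (118,235). I'll pinch the handle and raise the lid along the hinge arc.

```bash
python3 - <<'E'
from rig import arm
from h import *
np.set_printoptions(precision=4,suppress=True)
H=np.array([.5028,-.0318])
arm.move_straight([*H,.12],velocity=.12)
print(arm.move_straight([*H,.0715],velocity=.05,contact_N=5))
arm.grip(.020,35)
s=arm.read_state();print(s["clock"],s["eef_pos"],s["finger_gap"],s["ft_force"])
E
```

```text
False
13.6833 [ 0.5029 -0.0319  0.0717] 0.03145486963420182 [-0.0118 -1.2045  1.3957]
```

```bash
python3 - <<'E'
from rig import arm
from h import *
np.set_printoptions(precision=3,suppress=True)
s=arm.read_state();p0=s["eef_pos"].copy()
u=np.array([np.cos(np.radians(-6)),np.sin(np.radians(-6))])
a0=np.arctan2(.003,.2);r=np.hypot(.2,.003)
def pos(th):
    f=r*np.cos(a0)-r*np.cos(a0+th); z=r*np.sin(a0+th)-.003
    return np.array([p0[0]+f*u[0],p0[1]+f*u[1],.0715+z])
for t in range(5,51,5):
    arm.move_straight(pos(np.radians(t)),velocity=.06)
    s=arm.read_state();print(t,s["clock"],s["eef_pos"],s["finger_gap"],s["ft_force"])
    if np.linalg.norm(s["ft_force"])>30: print("stop");break
arm.hold(.3)
for n in("scene","top"):
    c=arm.calibration(n);p,d=arm.snapshot(n);cv2.imwrite(f"pics/{n}1.png",p);np.savez(f"pics/{n}1.npz",p=p,d=d,K=c["intrinsics"],T=c["pose"])
E
```

```text
5 14.125 [ 0.504 -0.032  0.089] 0.031103409593248088 [ 1.216 -0.866 -2.907]
10 14.5667 [ 0.506 -0.032  0.106] 0.03125808463366213 [ 0.895 -1.134 -4.126]
15 15.0083 [ 0.51  -0.033  0.123] 0.031046640723879457 [-0.015 -2.685 -3.227]
20 15.45 [ 0.516 -0.033  0.14 ] 0.03135901024366171 [-1.715 -4.028 -4.361]
25 15.8917 [ 0.523 -0.034  0.156] 0.03149699847718249 [ 0.346 -4.747 -2.475]
30 16.3333 [ 0.531 -0.035  0.172] 0.03132612043447438 [-1.121 -7.602 -3.93 ]
35 16.775 [ 0.541 -0.036  0.187] 0.03140981735355926 [-0.307 -7.042 -4.044]
40 17.2167 [ 0.551 -0.038  0.2  ] 0.03153000232228849 [-1.423 -7.791 -4.993]
45 17.6583 [ 0.563 -0.039  0.213] 0.03129580489934588 [-2.099 -7.445 -4.466]
50 18.1 [ 0.576 -0.041  0.224] 0.03121141154918647 [-2.649 -8.62  -3.449]
```

View pics/scene1.png

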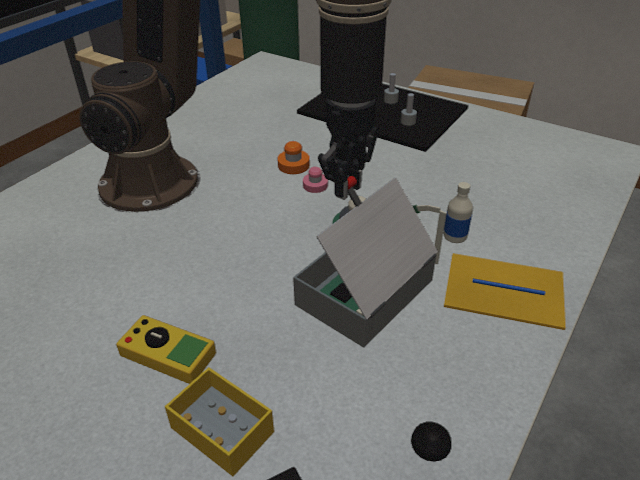

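View pics/top1.png

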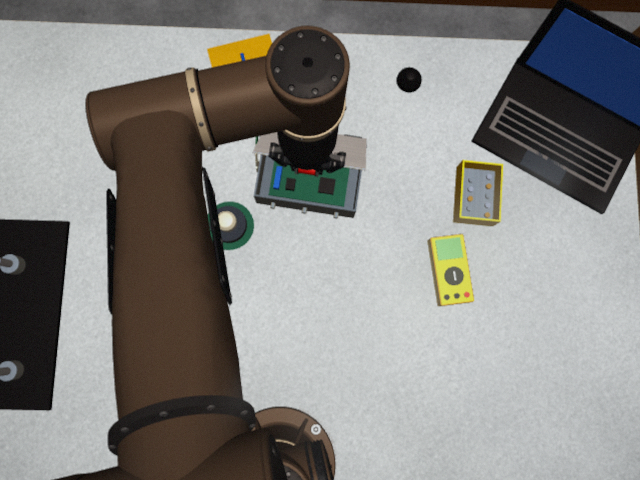

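The lid is raised and pinched: the red handle is between the fingers at (350,182) in the scene view. The lamp is on the disc at (230,224) in the top view, and the bystanders have not moved. I'll measure the lid angle from the depth image.

```bash
python3 - <<'E'
from h import *
from rig import arm
np.set_printoptions(precision=4,suppress=True)
p,d,K,T=load("pics/scene1.npz");C=cloud(d,K,T)
m=np.zeros((480,640),np.uint8);cv2.fillPoly(m,[np.int32([[330,240],[393,190],[428,246],[370,300]])],1)
q=C[m>0];c=np.median(q,0);q=q[np.linalg.norm(q-c,axis=1)<.15]
n=np.linalg.svd(q-q.mean(0),full_matrices=False)[2][2];n*=np.sign(n[2])
print(len(q),n,"angle",np.degrees(np.arccos(n[2])),"rms",np.std((q-q.mean(0))@n))
p,d,K,T=load("pics/top1.npz");C=cloud(d,K,T);H=hsv(p);h,s,v=H[...,0],H[...,1],H[...,2]
m,st,cc=blob((v>115)&(s>20)&(h<35)&(np.hypot(*(np.mgrid[:480,:640]-np.array([221,228])[:,None,None]))<16),(228,221));print(st,cc,ray(cc,K,T,.055))
a,b=[load(f"pics/scene{i}.npz")[0] for i in(0,1)]
for nm,(x0,y0,x1,y1) in dict(meter=(110,305,225,390),bin=(160,365,280,475),cleaner=(445,180,476,245)).items():
    print(nm,cv2.absdiff(a,b)[y0:y1,x0:x1].mean())
s=arm.read_state();print(s["clock"],s["eef_pos"],s["dq"],s["finger_gap"],s["ft_force"])
E
```

```text
5549 [ 0.7499 -0.0928  0.655 ] angle 49.08081152156026 rms 0.0013363732309400655
[218 211  18  20 221] [226.1357 219.914 ] [[0.504  0.1293 0.055 ]]
meter 4.311884057971015
bin 4.107095959595959
cleaner 4.038544251447477
18.5 [ 0.5759 -0.0408  0.2242] [ 0.0014 -0.0012  0.0004  0.0018  0.0012 -0.0003] 0.031150992197480496 [-1.3432 -9.0871 -3.911 ]
```

```bash
python3 - <<'E'
from rig import arm
arm.hold(.5); s=arm.read_state();print(s["clock"],s["finger_gap"],s["eef_pos"],abs(s["dq"]).max())
arm.job_done()
E
```

```text
19.0 0.031549538460971756 [ 0.57588649 -0.04073223  0.22424891] 0.00234611391623631
the job is handed in; nothing more can be done
```

I slid the larger dark lamp along the bench onto the green disc and released it. I then pinched the red handle by its ends, raised the lid, and handed in at 19.0 s with the gripper still holding it.

- **Lamp:** it stood upright within about 2 mm of the disc's centre in both the wrist check after release and the last top view.
- **Lid angle:** a plane fitted to the depth image gave 49.1°, against 50° by the arm's path. The quadrant was not read directly.
- **Steadiness:** the finger gap held at 31.5 mm and the arm was at rest just before hand-in.
- **Bystanders:** the bottle, meter and bin showed no visible change between the first and last scene pictures.
- **Not explained:** the wrist sensor read about 9 N sideways at the end. That is well under the limits, but I did not find out whether it is sensor drift or slight side load on the handle.

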